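# Sweep a light-leak probe along the seam of a film changing box

## Task

Check the film changing box for light leaks: take the straight-handled probe out of its stand and, tip down, run the tip slowly and steadily (about 3 to 5 cm/s, not faster) along the whole L-shaped seam in the box's top, touching it or within a centimetre above it, from the long leg's outer end at the box's edge, round the corner, to the short leg's outer end at the edge. Then put the probe back upright in its own stand, fully down, and let go. Leave the stack of blue canisters standing.

Things in the scene. Friction and masses are not known exactly. Their poses are not given: they have to be found in the camera images.
- probe: Loose pen-like tool of about 80 g, upright in its stand, round about z: steel shank 8 mm wide (tip 6 mm) from 0 to 50 mm, black collar 40 mm wide from 50 to 58 mm that rests on the stand, plain straight black handle 24 mm wide from 58 to 138 mm. Origin: the tip (lowest point); z up along the handle. Not the T-handled key in the other, identical stand.
- stand: The probe's stand, a fixed light grey block 60 x 60 x 60 mm with an upright hole 23 mm wide through its middle. Origin: centre of its underside, on the table. The probe's collar rests on its top; the tip is then at z = 10 mm. An identical stand with a T-handled key, 118 mm high in all, is at least 120 mm away between centres; they may swap places.
- box: Fixed flat light grey box 180 (x) x 240 (y) x 60 mm. Origin: centre of its underside. In its flat top, z = 60 mm, a flush dark line 4 mm wide is the L-shaped seam: long leg from the edge at (x, y) = (-30, 120) to the corner (-30, -50), short leg on to the edge at (90, -50) mm. On the top is only a latch 32 mm wide, 10 mm high, at (35, 40) mm. Yaw within 0.4 rad of the world's.
- can_top: The upper of two loose blue film canisters, one on the other, near the stands and the box; each 33 mm wide and 48 mm high, so the stack is 96 mm high. Origin: centre of its underside, 48 mm above the table; z up.
There are look-alikes about, which are no part of the job. Leave any turquoise or white look-alike of the probe alone. Leave any orange look-alike of the stand alone.

How it is judged (in metres and radians):
On the way, in this order (a step that is already met when the one before it is completed fails the run):
1. the probe's tip passes slowly at the outer end of the long leg, at the box's edge, on the seam or close above it (x of probe in the frame of box between -0.044 and -0.016 m and y of probe in the frame of box between 0.093 and 0.14 m and z of probe in the frame of box between 0.05 and 0.075 m), for 0.25 s.
2. the probe's tip passes slowly along the first third of the long leg, on the seam or close above it (x of probe in the frame of box between -0.044 and -0.016 m and y of probe in the frame of box between 0.05 and 0.088 m and z of probe in the frame of box between 0.05 and 0.075 m), for 0.25 s.
3. the probe's tip passes slowly along the middle of the long leg, on the seam or close above it (x of probe in the frame of box between -0.044 and -0.016 m and y of probe in the frame of box between 0.008 and 0.046 m and z of probe in the frame of box between 0.05 and 0.075 m), for 0.25 s.
4. the probe's tip passes slowly along the last third of the long leg, on the seam or close above it (x of probe in the frame of box between -0.044 and -0.016 m and y of probe in the frame of box between -0.031 and 0.004 m and z of probe in the frame of box between 0.05 and 0.075 m), for 0.25 s.
5. the probe's tip passes slowly at the corner, on the seam or close above it (x of probe in the frame of box between -0.044 and -0.016 m and y of probe in the frame of box between -0.064 and -0.036 m and z of probe in the frame of box between 0.05 and 0.075 m), for 0.25 s.
6. the probe's tip passes slowly along the first half of the short leg, on the seam or close above it (x of probe in the frame of box between -0.011 and 0.024 m and y of probe in the frame of box between -0.064 and -0.036 m and z of probe in the frame of box between 0.05 and 0.075 m), for 0.25 s.
7. the probe's tip passes slowly along the second half of the short leg, on the seam or close above it (x of probe in the frame of box between 0.028 and 0.062 m and y of probe in the frame of box between -0.064 and -0.036 m and z of probe in the frame of box between 0.05 and 0.075 m), for 0.25 s.
8. the probe's tip passes slowly at the outer end of the short leg, at the box's edge, on the seam or close above it (x of probe in the frame of box between 0.067 and 0.11 m and y of probe in the frame of box between -0.064 and -0.036 m and z of probe in the frame of box between 0.05 and 0.075 m), for 0.25 s.
At the end, for the whole second after the job is handed in: The probe stands released and at rest in its own stand, tip within 12 mm of the stand's axis and within 6 mm of its seated height, upright within 0.17 rad, and the blue canisters still stand stacked; on the way the tip kept within 14 mm of the line and 15 mm of the top (horizontal distance between probe and stand below 0.012 m and z of probe in the frame of stand between 0.004 and 0.016 m and angle between probe's own z axis and vertical below 0.17 rad and linear speed of probe below 0.02 m/s and angle between can_top's own z axis and vertical below 0.3 rad and height (world z) of can_top above 0.038 m); the robot touches nothing.
It fails at once if the stack of blue canisters is knocked over (angle between can_top's own z axis and vertical above 0.6 rad or height (world z) of can_top below 0.035 m).
It also fails if it takes over 64 s, if anything falls off the work surface, if the arm or the gripper's body presses on something with over 40 N, if the wrist force passes 120 N, or if a joint passes its speed limit or range.

## Robot

A 6-joint arm with a two-finger parallel gripper is mounted at the origin on the work surface. World frame = base frame: x ahead of the robot, y to its left, z up, the work surface at z = 0. Lengths are in m, angles in degrees, forces in N, time in s.
With the tool pointing down it reaches from about 0.35 to 0.875 m from the base axis. Payload 4.2 kg.
Tool frame: the origin (TCP) lies on the centre line of the jaws, within the pads' length; the fingertips stand 25 mm ahead of it and the grasp point (between the pads) lies 6 mm ahead of it; z points along the fingers, y is the line along which they close (so a half turn about z gives the same grasp; the last joint's range is limited). The gripper opens to 87 mm and grips with 3 to 60 N. Pads are 19 mm wide; open, the fingers measure 117 mm over their backs; the gripper's body (75 mm by 190 mm) begins 51 mm behind the grasp point.
Start: joints at [84.145, 22.042, 0.453, 0, -68.411, -14.817], TCP at [0.221, 0.585, 0.248] pointing down, gripper open.
Joint ranges: [-179.83, 179.83], [-69.29, 118.12], [-61.27, 80.66], [-181.25, 117.63], [-171.15, -9.14], [-177.46, 177.46]. Speed limits (degrees/s): [159.86, 159.86, 180, 180, 180, 180].

## Interface

Orientations are given as a 3x3 rotation matrix whose columns are the frame's x, y, z axes.
In Python, from station import r gives the robot as it stands.
- The arm moves only by the tool move_arm, never from a script. Its argument "series" is a list of rows, each an object with "grip": the opening, from 0 (shut) to 1 (fully open); "xyz": the shift along the tool's x, y, z in mm, a list of three; "angular": the turn, a rotation vector about the tool's x, y, z in rad, a list of three. A call has 1 to 10 rows; each row is the pose to reach, as a shift and turn from the pose commanded when the call began, along the tool's axes at that moment; what a row does not reach only later rows make up. A row lasts 1/10 s, in which the tool goes at most 50 mm and 8.59 degrees, less where a joint would pass 70% of its speed; a pose out of reach is approached as far as the arm can. A call with a gripper value outside its range is refused whole. The fingers move at their own pace and stop on an object; the grip force is fixed at half the most. Time passes only in rows, so rows that repeat a pose let the fingers close. It gives the time, the measured TCP pose, the force, the opening and the grip force at its end, in the units of the state.
- r.sense(): the state, without advancing time (a new reading comes with each control period).
- r.capture(name): name is "scene" or "top"; returns a dict with "img" (420x560x3 uint8, red, green, blue), "camera_matrix" (3x3 intrinsics, pixels), "rvec" (rotation vector, rad) and "tvec" (3), from world to camera coordinates, as OpenCV has them. Camera axes: x right, y down, z forward; pixel columns grow to the right and rows downward; lengths in m; the calibration is good to about 2 mm. A picture is of the moment at which its call begins. There is no depth.
- r.finish_job(): hands the job in; it is judged then, once.
The state is a dict: "time_s": time; "joints": joint angles; "joint_velocities": joint speeds; "effort": joint torques, N m; "tcp_pos": TCP position; "ee_rot": TCP orientation; "wrist_force": force on the tool from outside, world axes, zero at the start; "moment": the same for the moment, N m; "gripper_width": opening from 0.0 (shut) to 1.0 (fully open); "gripper_force": force on a finger pad.
Only numpy, scipy, OpenCV 4.12 (cv2) and the standard library are available. Lean on these libraries where they do the work, as an engineer would, in place of code of your own. Each camera call takes 0.05 s, during which the arm holds its last target. There are 200 camera calls.

## Working session

There is one attempt and no reset: what is moved stays moved. The work goes in short steps, Python scripts to look and compute and a tool call to move; the robot and the scene stay as the last step left them, time stands still between calls to the robot, and variables do not carry over. Pictures are saved under pics/ and viewed, at most 10 in all, crops included, and the job is handed in when it is done.

Besides the shell and the picture viewer there is one more tool, called after "Call:" by a JSON object that holds its "method" and its "body", one argument or row to a line. move_arm: Moves the arm, as the interface text tells. Its arguments: {"type":"object","properties":{"series":{"type":"array"}},"required":["series"]}

```bash
ls; mkdir -p pics; python3 - <<'E'
from station import r
import cv2,pickle
s=r.sense();print(s['time_s'],s['tcp_pos'],s['ee_rot'],s['gripper_width'])
d={}
for n in('scene','top'):
    c=r.capture(n);d[n]=c;cv2.imwrite(f'pics/{n}0.png',c['img'][:,:,::-1]);print(c['camera_matrix'],c['rvec'],c['tvec'])
pickle.dump(d,open('cap.pkl','wb'))
E
```

```text
pics
0.0 [0.22041699 0.58425764 0.24644875] [[ 9.35536704e-01 -3.53228777e-01 -7.11544372e-04]
 [-3.53229487e-01 -9.35534412e-01 -2.07214552e-03]
 [ 6.62671814e-05  2.18990664e-03 -9.99997600e-01]] 1.0026331228152647
[[515.74796593   0.         284.05129103]
 [  0.         515.74796593 212.68420092]
 [  0.           0.           1.        ]] [ 1.83532082  1.78371004 -0.62611344] [ 0.09348382 -0.40177202  1.48477336]
[[489.77544139   0.         273.8557271 ]
 [  0.         489.77544139 208.56798667]
 [  0.           0.           1.        ]] [ 2.15536988 -2.11413872  0.21482015] [-0.15144093  0.5627856   1.19337615]
```

View pics/scene0.png

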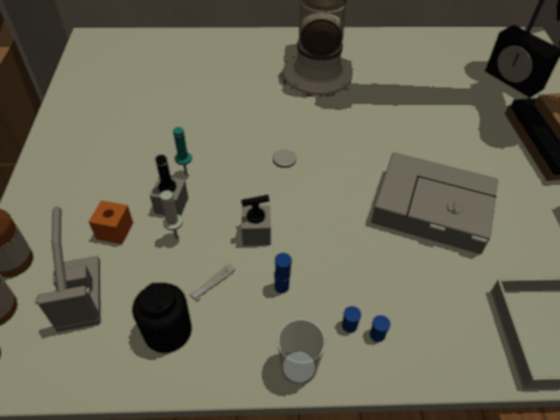

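View pics/top0.png

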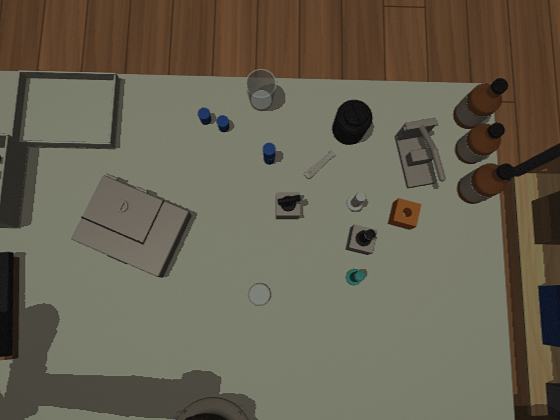

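The scene view shows the black straight probe in a grey stand at (163,170). Things it could be taken for are the T-key at (256,208), the turquoise probe at (180,145), the white probe at (170,210) and the orange stand at (110,222). In the top view the probe stand is at (362,239), the key at (288,203), the stack at (269,153) and the box around (132,225). I choose the black probe and will check it in a close crop.

```bash
cat >h.py <<'E'
import numpy as np,cv2,pickle
def ray(c,uv,z):
    R,_=cv2.Rodrigues(np.array(c['rvec']));t=np.array(c['tvec']).ravel()
    p=cv2.undistortPoints(np.array(uv,float).reshape(-1,1,2),c['camera_matrix'],None).reshape(-1,2)
    d=np.c_[p,np.ones(len(p))]@R;C=-R.T@t
    return C+d*((z-C[2])/d[:,2])[:,None]
def proj(c,P):
    return cv2.projectPoints(np.array(P,float).reshape(-1,1,3),np.array(c['rvec']),np.array(c['tvec']),c['camera_matrix'],None)[0].reshape(-1,2)
def crop(c,x0,y0,x1,y1,k):
    i=c['img'][y0:y1,x0:x1,::-1];i=cv2.resize(i,None,fx=k,fy=k,interpolation=cv2.INTER_CUBIC)
    return (255*(i/255.)**.6).astype('uint8')
E
python3 - <<'E'
from h import *
d=pickle.load(open('cap.pkl','rb'));s,t=d['scene'],d['top']
print('tcp px',proj(s,[.22,.585,.248]),proj(t,[.22,.585,.248]),'base',proj(t,[0,0,0]))
print('stand',ray(t,[[362,239]],.06),'key',ray(t,[[288,205]],.06),'stack',ray(t,[[269,148]],.096))
print('box corners',ray(t,[[113,177],[190,215],[161,275],[73,240]],.06))
a=crop(t,60,165,200,285,5);b=crop(t,250,140,410,300,5)
cv2.imwrite('pics/box.png',a[:600]);cv2.imwrite('pics/prb.png',cv2.resize(b,(600,600)))
E
```

```text
tcp px [[587.03796389  36.9998207 ]] [[-89.90664746 353.3662858 ]] base [[211.70261093 439.54173933]]
stand [[ 0.4913205  -0.36303217  0.06      ]] key [[ 0.57422951 -0.17610203  0.06      ]] stack [[ 0.71200194 -0.12489877  0.096     ]]
box corners [[0.63716096 0.26986339 0.06      ]
 [0.54336145 0.07012488 0.06      ]
 [0.3925177  0.13389506 0.06      ]
 [0.47450627 0.35606474 0.06      ]]
```

View pics/box.png

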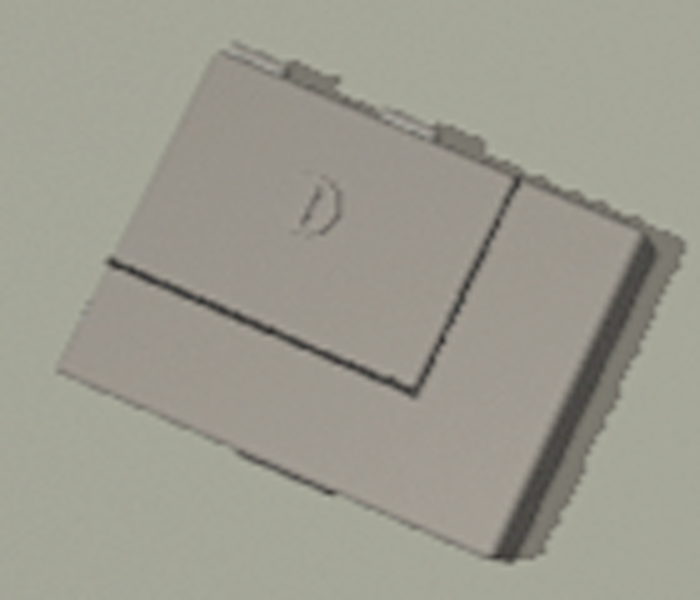

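View pics/prb.png

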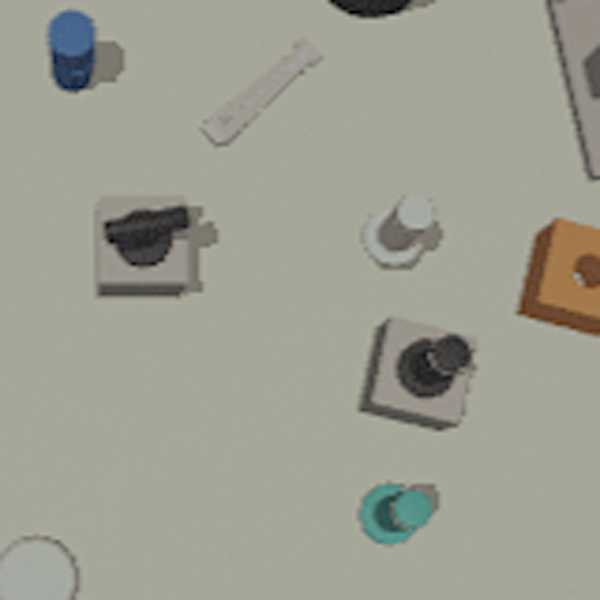

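The box crop shows the L seam: long leg's outer end (110,262), corner (415,393), short leg's outer end (518,178). The probe crop confirms a straight black handle, top at (455,354), in the grey stand. The white look-alike at (396,235) and the turquoise one at (390,512) stand on either side.

```bash
cat >>h.py <<'E'
def tool(s,target):  # mm along tool axes
    return np.round(np.array(s['ee_rot']).T@(np.array(target)-np.array(s['tcp_pos']))*1000,1)
E
python3 - <<'E'
from h import *
d=pickle.load(open('cap.pkl','rb'));s,t=d['scene'],d['top']
f=lambda a,k,o:(np.array(a,float)+.5)/k-.5+np.array(o)
cr=f([[220,52],[645,235],[497,556],[60,370],[110,262],[415,393],[518,178]],5,(60,165))
B=np.array([[90,120],[90,-120],[-90,-120],[-90,120],[-30,120],[-30,-50],[90,-50]])/1000.
W=ray(t,cr,.06)[:,:2]
mb,mw=B.mean(0),W.mean(0);U,_,V=np.linalg.svd((B-mb).T@(W-mw));R=(U@V).T;o=mw-R@mb
print('box',o,'yaw',np.arctan2(R[1,0],R[0,0]),'res mm',np.round((W-(B@R.T+o))*1000,1).tolist())
print('seam',(B[4:]@R.T+o).round(4).tolist())
g=lambda a:f(a,3.75,(250,140))
print('handle top',ray(t,g([[455,354]]),.148),'collar',ray(t,g([[425,367]]),.068))
st=ray(t,g([[391,319],[476,340],[462,427],[370,408]]),.06);print('stand corners',st.round(4).tolist(),st.mean(0))
print('white',ray(t,g([[394,240]]),.0),ray(t,g([[415,213]]),.138),'teal',ray(t,g([[385,515]]),0),ray(t,g([[411,507]]),.138),'stack',ray(t,g([[71,35]]),.096))
print('reproj scene top handle',proj(s,np.r_[ray(t,g([[455,354]]),.148)[0]]),proj(s,np.r_[ray(t,g([[394,240]]),.0)[0,:2],.138]))
p=lambda a:proj(s,a).round(0)
cv2.imwrite('pics/scn.png',crop(s,130,110,290,230,5))
E
```

```text
box [0.51561663 0.21750234] yaw -0.3819176548411072 res mm [[-2.0, -1.3], [-2.4, 1.4], [3.1, -1.0], [1.1, -2.6], [0.1, -0.0], [0.8, 1.7], [-0.7, 1.8]]
seam [[0.5325, 0.34], [0.4691, 0.1823], [0.5805, 0.1376]]
handle top [[ 0.49249137 -0.36659363  0.148     ]] collar [[ 0.49414151 -0.36390829  0.068     ]]
stand corners [[0.5272, -0.3431, 0.06], [0.5141, -0.4002, 0.06], [0.4554, -0.3896, 0.06], [0.4669, -0.3283, 0.06]] [ 0.4909123  -0.36530478  0.06      ]
white [[ 0.59327032 -0.35693628  0.        ]] [[ 0.58376525 -0.34488731  0.138     ]] teal [[ 0.39912159 -0.34826728  0.        ]] [[ 0.39797498 -0.33970611  0.138     ]] stack [[ 0.70945227 -0.12385988  0.096     ]]
reproj scene top handle [[159.04729155 157.1297776 ]] [[158.70830669 197.70904055]]
```

View pics/scn.png

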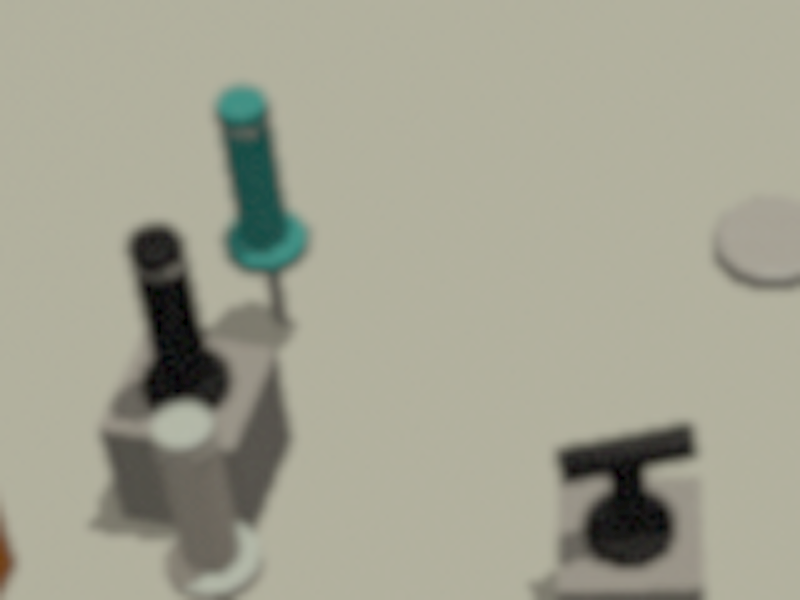

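Call:
{"method": "move_arm", "body": {
  "series": [
    {"grip": 1,"xyz": [42,31,0],"angular": [0,0,0]},
    {"grip": 0.8,"xyz": [83,61,0],"angular": [0,0,0]},
    {"grip": 0.7,"xyz": [125,92,0],"angular": [0,0,0]},
    {"grip": 0.7,"xyz": [166,123,0],"angular": [0,0,0]},
    {"grip": 0.7,"xyz": [208,154,0],"angular": [0,0,0]},
    {"grip": 0.7,"xyz": [249,184,0],"angular": [0,0,0]},
    {"grip": 0.7,"xyz": [291,215,0],"angular": [0,0,0]},
    {"grip": 0.7,"xyz": [332,246,0],"angular": [0,0,0]},
    {"grip": 0.7,"xyz": [374,276,0],"angular": [0,0,0]},
    {"grip": 0.7,"xyz": [415,307,0],"angular": [0,0,0]}
  ]
}}

```text
time_s: 1.1
tcp_pos: [0.4923, 0.1628, 0.2474]
ee_rot: [[0.936, -0.353, -0.0], [-0.353, -0.936, -0.0], [-0.0, 0.0, -1.0]]
wrist_force: [1.5, 2.0, -0.1]
gripper_width: 0.702
gripper_force: 0.0
```

```bash
python3 - <<'E'
from h import *
from station import r
s=r.sense();print(s['time_s'],s['tcp_pos'],s['joints'],s['gripper_width'],tool(s,[.492,-.3645,.248]))
E
```

```text
1.1 [0.49233195 0.16276683 0.24737575] [ 3.62385401e+01  1.16764596e+01 -1.43302398e+01 -9.16399315e-03
 -6.40115721e+01  3.31096068e+01] 0.7016214350064168 [185.7 493.5  -0.6]
```

Call:
{"method": "move_arm", "body": {
  "series": [
    {"grip": 0.7,"xyz": [16,44,0],"angular": [0,0,0]},
    {"grip": 0.7,"xyz": [32,88,0],"angular": [0,0,0]},
    {"grip": 0.7,"xyz": [48,132,0],"angular": [0,0,0]},
    {"grip": 0.7,"xyz": [64,176,0],"angular": [0,0,0]},
    {"grip": 0.7,"xyz": [80,220,0],"angular": [0,0,0]},
    {"grip": 0.7,"xyz": [96,264,0],"angular": [0,0,0]},
    {"grip": 0.7,"xyz": [112,308,0],"angular": [0,0,0]},
    {"grip": 0.7,"xyz": [128,352,0],"angular": [0,0,0]},
    {"grip": 0.7,"xyz": [144,396,0],"angular": [0,0,0]},
    {"grip": 0.7,"xyz": [160,440,0],"angular": [0,0,0]}
  ]
}}

```text
time_s: 2.1
tcp_pos: [0.4856, -0.3053, 0.2472]
ee_rot: [[0.936, -0.353, -0.001], [-0.353, -0.936, 0.0], [-0.001, -0.0, -1.0]]
wrist_force: [0.4, -0.1, 1.1]
gripper_width: 0.701
gripper_force: 0.0
```

Call:
{"method": "move_arm", "body": {
  "series": [
    {"grip": 0.7,"xyz": [14,44,0],"angular": [0,0,0]},
    {"grip": 0.7,"xyz": [14,44,0],"angular": [0,0,0]},
    {"grip": 0.7,"xyz": [14,44,0],"angular": [0,0,0]}
  ]
}}

```text
time_s: 2.4
tcp_pos: [0.483, -0.3504, 0.2464]
ee_rot: [[0.935, -0.355, -0.002], [-0.355, -0.935, 0.001], [-0.002, -0.0, -1.0]]
wrist_force: [-0.9, 0.3, -0.5]
gripper_width: 0.7
gripper_force: 0.0
```

```bash
python3 - <<'E'
from h import *
from station import r
c=r.capture('top');k=r.capture('scene')
s=r.sense();print(s['time_s'],s['tcp_pos'],s['joints'],tool(s,[.492,-.3645,.128]))
cv2.imwrite('pics/ab.png',np.hstack([crop(k,100,80,240,240,3),crop(c,310,160,430,320,3)]))
E
```

```text
2.5 [ 0.4835403  -0.34883325  0.24720782] [-2.02701610e+01  1.92853129e+01 -3.75440161e+00 -2.01942103e-02
 -6.70125593e+01  8.96363659e+01] [ 13.5  11.7 119.2]
```

View pics/ab.png

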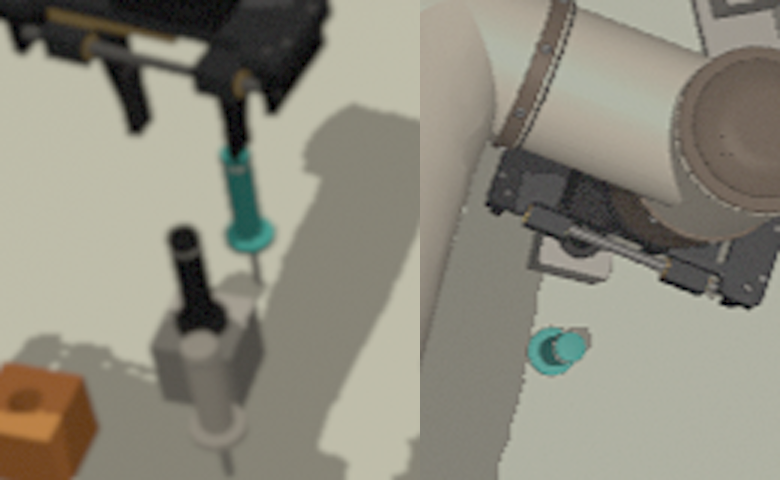

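The left half shows the jaws above and behind the probe, handle top at (183,238), still 18 mm off in xy. Aligning before going down.

Call:
{"method": "move_arm", "body": {
  "series": [
    {"grip": 0.7,"xyz": [7,6,20],"angular": [0,0,0]},
    {"grip": 0.7,"xyz": [13,12,40],"angular": [0,0,0]},
    {"grip": 0.7,"xyz": [13,12,50],"angular": [0,0,0]},
    {"grip": 0.7,"xyz": [13,12,50],"angular": [0,0,0]},
    {"grip": 0.7,"xyz": [13,12,50],"angular": [0,0,0]}
  ]
}}

```text
time_s: 3.0
tcp_pos: [0.4921, -0.3647, 0.1984]
ee_rot: [[0.936, -0.352, 0.001], [-0.352, -0.936, -0.001], [0.001, 0.0, -1.0]]
wrist_force: [-0.5, -0.5, 0.9]
gripper_width: 0.697
gripper_force: 0.0
```

```bash
python3 - <<'E'
from h import *
from station import r
k=r.capture('scene')
s=r.sense();print(s['time_s'],s['tcp_pos'],tool(s,[.492,-.3645,.128]))
print(proj(k,s['tcp_pos']),proj(k,[.492,-.3645,.148]))
cv2.imwrite('pics/ac.png',crop(k,110,80,230,240,4)[:600])
E
```

```text
3.05 [ 0.4922872  -0.36493778  0.19883603] [-0.6 -0.3 70.8]
[[155.53323856 138.18372472]] [[160.11961365 156.94809179]]
```

View pics/ac.png

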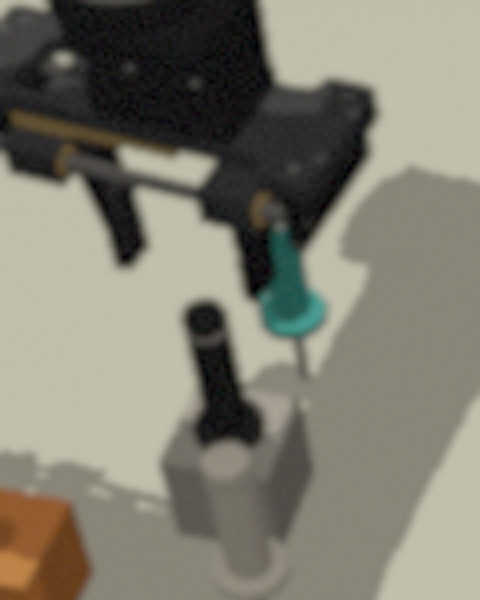

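The jaw tips at (130,260) and (258,290) straddle the handle top at (204,318), aligned. Down and grip.

Call:
{"method": "move_arm", "body": {
  "series": [
    {"grip": 0.7,"xyz": [0,0,15],"angular": [0,0,0]},
    {"grip": 0.7,"xyz": [0,0,30],"angular": [0,0,0]},
    {"grip": 0.7,"xyz": [0,0,45],"angular": [0,0,0]},
    {"grip": 0.7,"xyz": [0,0,60],"angular": [0,0,0]},
    {"grip": 0.7,"xyz": [0,0,70],"angular": [0,0,0]},
    {"grip": 0.7,"xyz": [0,0,70],"angular": [0,0,0]},
    {"grip": 0.2,"xyz": [0,0,70],"angular": [0,0,0]},
    {"grip": 0.2,"xyz": [0,0,70],"angular": [0,0,0]},
    {"grip": 0.1,"xyz": [0,0,70],"angular": [0,0,0]},
    {"grip": 0.1,"xyz": [0,0,70],"angular": [0,0,0]}
  ]
}}

```text
time_s: 4.05
tcp_pos: [0.4919, -0.3655, 0.1282]
ee_rot: [[0.936, -0.353, 0.001], [-0.353, -0.936, -0.0], [0.001, 0.0, -1.0]]
wrist_force: [-1.3, -0.1, -0.2]
gripper_width: 0.42
gripper_force: 0.0
```

Call:
{"method": "move_arm", "body": {
  "series": [
    {"grip": 0.1,"xyz": [0,0,0],"angular": [0,0,0]},
    {"grip": 0.1,"xyz": [0,0,0],"angular": [0,0,0]},
    {"grip": 0.1,"xyz": [0,0,0],"angular": [0,0,0]}
  ]
}}

```text
time_s: 4.35
tcp_pos: [0.4917, -0.3654, 0.1276]
ee_rot: [[0.936, -0.353, -0.0], [-0.353, -0.936, -0.0], [0.0, 0.0, -1.0]]
wrist_force: [-0.6, 0.7, 0.9]
gripper_width: 0.266
gripper_force: 30.0
```

Gripped (23 mm). Lifting.

Call:
{"method": "move_arm", "body": {
  "series": [
    {"grip": 0.1,"xyz": [0,0,-5],"angular": [0,0,0]},
    {"grip": 0.1,"xyz": [0,0,-15],"angular": [0,0,0]},
    {"grip": 0.1,"xyz": [0,0,-32],"angular": [0,0,0]},
    {"grip": 0.1,"xyz": [0,0,-50],"angular": [0,0,0]},
    {"grip": 0.1,"xyz": [0,0,-70],"angular": [0,0,0]},
    {"grip": 0.1,"xyz": [0,0,-90],"angular": [0,0,0]},
    {"grip": 0.1,"xyz": [0,0,-110],"angular": [0,0,0]},
    {"grip": 0.1,"xyz": [0,0,-128],"angular": [0,0,0]},
    {"grip": 0.1,"xyz": [0,0,-142],"angular": [0,0,0]},
    {"grip": 0.1,"xyz": [0,0,-150],"angular": [0,0,0]}
  ]
}}

```text
time_s: 5.35
tcp_pos: [0.492, -0.3656, 0.2799]
ee_rot: [[0.936, -0.353, 0.003], [-0.353, -0.936, -0.001], [0.003, 0.0, -1.0]]
wrist_force: [1.0, 1.1, -1.1]
gripper_width: 0.262
gripper_force: 30.0
```

Call:
{"method": "move_arm", "body": {
  "series": [
    {"grip": 0.1,"xyz": [0,0,0],"angular": [0,0,0]},
    {"grip": 0.1,"xyz": [0,0,0],"angular": [0,0,0]}
  ]
}}

```text
time_s: 5.55
tcp_pos: [0.4914, -0.3652, 0.2771]
ee_rot: [[0.936, -0.353, -0.001], [-0.353, -0.936, 0.001], [-0.001, -0.0, -1.0]]
wrist_force: [0.2, 0.1, -1.4]
gripper_width: 0.267
gripper_force: 30.0
```

```bash
python3 - <<'E'
from h import *
from station import r
k=r.capture('scene')
s=r.sense();print(s['time_s'],s['tcp_pos'],s['gripper_width'],s['gripper_force'])
t=np.array(s['tcp_pos']);q=proj(k,t-[0,0,.1176])[0];print(q, proj(k,t-[0,0,.0636]))
x,y=q.astype(int);cv2.imwrite('pics/ad.png',crop(k,x-50,y-90,x+50,y+30,5));print(x-50,y-90)
E
```

```text
5.6 [ 0.4912453  -0.36508079  0.27662571] 0.27030280591810374 29.9924153694883
[158.95913369 152.71925568] [[154.25062915 132.29155105]]
108 62
```

View pics/ad.png

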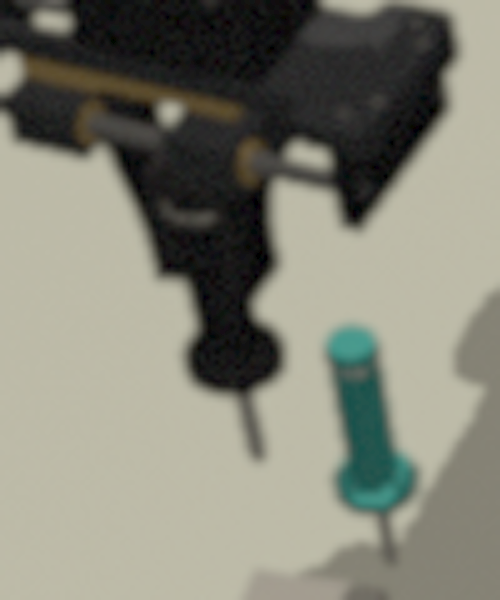

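Tip at crop (260,460), i.e. pixel (159.9,153.9), against a predicted (159.0,152.7). The probe hangs straight, with the tip 117.6 mm below the TCP. Moving to the box.

Call:
{"method": "move_arm", "body": {
  "series": [
    {"grip": 0.1,"xyz": [-5,-15,0],"angular": [0,0,0]},
    {"grip": 0.1,"xyz": [-14,-44,0],"angular": [0,0,0]},
    {"grip": 0.1,"xyz": [-25,-80,0],"angular": [0,0,0]},
    {"grip": 0.1,"xyz": [-36,-116,0],"angular": [0,0,0]},
    {"grip": 0.1,"xyz": [-48,-152,0],"angular": [0,0,0]},
    {"grip": 0.1,"xyz": [-59,-188,0],"angular": [0,0,0]},
    {"grip": 0.1,"xyz": [-70,-224,0],"angular": [0,0,0]},
    {"grip": 0.1,"xyz": [-82,-260,0],"angular": [0,0,0]},
    {"grip": 0.1,"xyz": [-93,-296,0],"angular": [0,0,0]},
    {"grip": 0.1,"xyz": [-105,-336,0],"angular": [0,0,0]}
  ]
}}

```text
time_s: 6.6
tcp_pos: [0.5111, -0.0121, 0.2771]
ee_rot: [[0.936, -0.353, -0.001], [-0.353, -0.936, -0.0], [-0.001, 0.0, -1.0]]
wrist_force: [1.0, 0.5, -0.8]
gripper_width: 0.268
gripper_force: 30.0
```

Call:
{"method": "move_arm", "body": {
  "series": [
    {"grip": 0.1,"xyz": [-11,-36,0],"angular": [0,0,0]},
    {"grip": 0.1,"xyz": [-22,-72,0],"angular": [0,0,0]},
    {"grip": 0.1,"xyz": [-34,-108,0],"angular": [0,0,0]},
    {"grip": 0.1,"xyz": [-45,-144,0],"angular": [0,0,0]},
    {"grip": 0.1,"xyz": [-56,-180,0],"angular": [0,0,0]},
    {"grip": 0.1,"xyz": [-68,-216,0],"angular": [0,0,0]},
    {"grip": 0.1,"xyz": [-79,-252,0],"angular": [0,0,0]},
    {"grip": 0.1,"xyz": [-90,-288,0],"angular": [0,0,0]},
    {"grip": 0.1,"xyz": [-101,-320,0],"angular": [0,0,0]},
    {"grip": 0.1,"xyz": [-106,-336,0],"angular": [0,0,0]}
  ]
}}

```text
time_s: 7.6
tcp_pos: [0.5303, 0.3406, 0.2762]
ee_rot: [[0.936, -0.351, -0.001], [-0.351, -0.936, -0.001], [-0.001, 0.001, -1.0]]
wrist_force: [-0.3, -1.0, -0.7]
gripper_width: 0.266
gripper_force: 30.0
```

Call:
{"method": "move_arm", "body": {
  "series": [
    {"grip": 0.1,"xyz": [0,0,0],"angular": [0,0,0]},
    {"grip": 0.1,"xyz": [0,0,0],"angular": [0,0,0]},
    {"grip": 0.1,"xyz": [0,0,0],"angular": [0,0,0]}
  ]
}}

```text
time_s: 7.9
tcp_pos: [0.5312, 0.3368, 0.2776]
ee_rot: [[0.935, -0.354, -0.0], [-0.354, -0.935, -0.0], [-0.0, 0.001, -1.0]]
wrist_force: [0.4, 0.1, -1.1]
gripper_width: 0.269
gripper_force: 30.0
```

```bash
python3 - <<'E'
from h import *
from station import r
s=r.sense();print(s['time_s'],s['tcp_pos'],s['joints'],s['gripper_force'],tool(s,[.5318,.338,.1835]))
E
```

```text
7.9 [0.53123965 0.33679283 0.27759565] [ 4.70917489e+01  2.14335248e+01  3.85645228e+00  1.34836974e-03
 -7.24576217e+01  2.21884127e+01] 29.991702223196626 [ 0.1 -1.4 94.1]
```

Call:
{"method": "move_arm", "body": {
  "series": [
    {"grip": 0.1,"xyz": [0,0,10],"angular": [0,0,0]},
    {"grip": 0.1,"xyz": [0,0,25],"angular": [0,0,0]},
    {"grip": 0.1,"xyz": [0,0,40],"angular": [0,0,0]},
    {"grip": 0.1,"xyz": [0,0,55],"angular": [0,0,0]},
    {"grip": 0.1,"xyz": [0,0,68],"angular": [0,0,0]},
    {"grip": 0.1,"xyz": [0,0,76],"angular": [0,0,0]},
    {"grip": 0.1,"xyz": [0,0,80],"angular": [0,0,0]},
    {"grip": 0.1,"xyz": [0,0,80],"angular": [0,0,0]}
  ]
}}

```text
time_s: 8.7
tcp_pos: [0.5314, 0.3376, 0.1971]
ee_rot: [[0.936, -0.353, -0.0], [-0.353, -0.936, -0.001], [-0.0, 0.001, -1.0]]
wrist_force: [-0.6, 0.2, -0.7]
gripper_width: 0.266
gripper_force: 30.0
```

```bash
python3 - <<'E'
from h import *
from station import r
k=r.capture('scene')
s=r.sense();t=np.array(s['tcp_pos']);print(s['time_s'],t,tool(s,[.5318,.338,.1835]))
q=proj(k,t-[0,0,.1176])[0];x,y=q.astype(int);print('tip',q-[x-50,y-50],'seam end,corner',proj(k,[[.5325,.34,.06],[.4691,.1823,.06],[.5805,.1376,.06]])-[x-50,y-50])
cv2.imwrite('pics/ae.png',crop(k,x-50,y-50,x+50,y+50,6))
E
```

```text
8.75 [0.53169326 0.33786332 0.19776979] [ 0.  -0.2 14.3]
tip [50.42173345 50.34113802] seam end,corner [[ 48.37478399  56.91990305]
 [-29.9426237   36.57845609]
 [-40.57403238  75.54562113]]
```

View pics/ae.png

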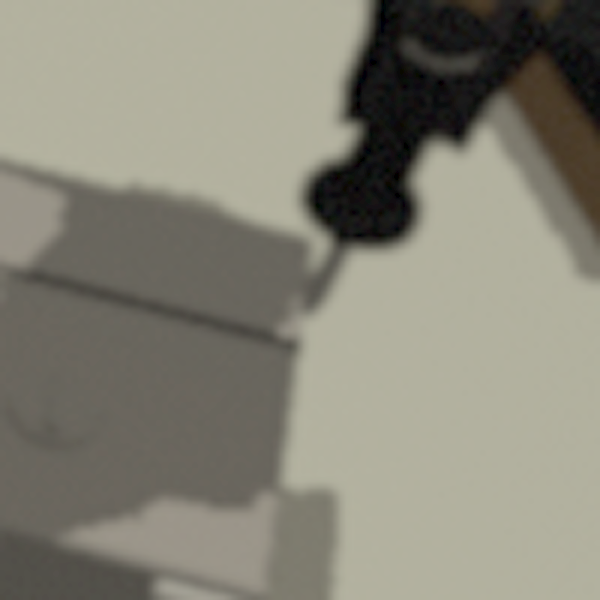

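Seam end at crop (297,345), tip at (312,308). Relative to each other they match the prediction within half a pixel. Descending to about 6 mm above the seam and sweeping at 4 cm/s.

Call:
{"method": "move_arm", "body": {
  "series": [
    {"grip": 0.1,"xyz": [0,0,5],"angular": [0,0,0]},
    {"grip": 0.1,"xyz": [0,0,10],"angular": [0,0,0]},
    {"grip": 0.1,"xyz": [0,0,14],"angular": [0,0,0]},
    {"grip": 0.1,"xyz": [0,0,14],"angular": [0,0,0]},
    {"grip": 0.1,"xyz": [0,0,14],"angular": [0,0,0]},
    {"grip": 0.1,"xyz": [0,2,14],"angular": [0,0,0]},
    {"grip": 0.1,"xyz": [0,6,14],"angular": [0,0,0]},
    {"grip": 0.1,"xyz": [0,10,14],"angular": [0,0,0]},
    {"grip": 0.1,"xyz": [0,14,14],"angular": [0,0,0]},
    {"grip": 0.1,"xyz": [0,18,14],"angular": [0,0,0]}
  ]
}}

```text
time_s: 9.75
tcp_pos: [0.525, 0.3205, 0.1837]
ee_rot: [[0.936, -0.353, 0.0], [-0.353, -0.936, 0.0], [0.0, -0.0, -1.0]]
wrist_force: [0.4, -1.3, -0.3]
gripper_width: 0.266
gripper_force: 30.0
```

Call:
{"method": "move_arm", "body": {
  "series": [
    {"grip": 0.1,"xyz": [0,4,0],"angular": [0,0,0]},
    {"grip": 0.1,"xyz": [0,8,0],"angular": [0,0,0]},
    {"grip": 0.1,"xyz": [0,12,0],"angular": [0,0,0]},
    {"grip": 0.1,"xyz": [0,16,0],"angular": [0,0,0]},
    {"grip": 0.1,"xyz": [0,20,0],"angular": [0,0,0]},
    {"grip": 0.1,"xyz": [-1,24,0],"angular": [0,0,0]},
    {"grip": 0.1,"xyz": [-1,28,0],"angular": [0,0,0]},
    {"grip": 0.1,"xyz": [-1,32,0],"angular": [0,0,0]},
    {"grip": 0.1,"xyz": [-1,36,0],"angular": [0,0,0]},
    {"grip": 0.1,"xyz": [-1,40,0],"angular": [0,0,0]}
  ]
}}

```text
time_s: 10.75
tcp_pos: [0.5099, 0.2836, 0.1836]
ee_rot: [[0.936, -0.353, 0.0], [-0.353, -0.936, 0.0], [0.0, -0.0, -1.0]]
wrist_force: [0.9, -0.3, -0.1]
gripper_width: 0.266
gripper_force: 30.0
```

```bash
cat >w.py <<'E'
from h import *
from station import r
s=r.sense();t=np.array(s['tcp_pos'])
a=-.3819;R=np.array([[np.cos(a),-np.sin(a)],[np.sin(a),np.cos(a)]])
print(s['time_s'],'tip in box mm',(R.T@(t[:2]-[.5156,.2175])*1000).round(1),'z',round(t[2]*1000-117.6,1),'F',np.round(s['wrist_force'],1),s['gripper_force'])
print('to corner',tool(s,[.4691,.1823,.1835]),'to end',tool(s,[.5805,.1376,.1835]))
E
python3 w.py
```

```text
10.75 tip in box mm [-29.9  59.2] z 66.0 F [ 0.9 -0.3 -0.1] 29.9919861741364
to corner [-2.500e+00  1.092e+02  1.000e-01] to end [1.176e+02 1.117e+02 1.000e-01]
```

Call:
{"method": "move_arm", "body": {
  "series": [
    {"grip": 0.1,"xyz": [0,4,0],"angular": [0,0,0]},
    {"grip": 0.1,"xyz": [0,8,0],"angular": [0,0,0]},
    {"grip": 0.1,"xyz": [0,12,0],"angular": [0,0,0]},
    {"grip": 0.1,"xyz": [0,16,0],"angular": [0,0,0]},
    {"grip": 0.1,"xyz": [-1,20,0],"angular": [0,0,0]},
    {"grip": 0.1,"xyz": [-1,24,0],"angular": [0,0,0]},
    {"grip": 0.1,"xyz": [-1,28,0],"angular": [0,0,0]},
    {"grip": 0.1,"xyz": [-1,32,0],"angular": [0,0,0]},
    {"grip": 0.1,"xyz": [-1,36,0],"angular": [0,0,0]},
    {"grip": 0.1,"xyz": [-1,40,0],"angular": [0,0,0]}
  ]
}}

```text
time_s: 11.75
tcp_pos: [0.4949, 0.2465, 0.1836]
ee_rot: [[0.936, -0.353, 0.0], [-0.353, -0.936, 0.0], [0.0, -0.0, -1.0]]
wrist_force: [0.0, -0.1, -1.9]
gripper_width: 0.265
gripper_force: 30.0
```

Call:
{"method": "move_arm", "body": {
  "series": [
    {"grip": 0.1,"xyz": [0,4,0],"angular": [0,0,0]},
    {"grip": 0.1,"xyz": [0,8,0],"angular": [0,0,0]},
    {"grip": 0.1,"xyz": [0,12,0],"angular": [0,0,0]},
    {"grip": 0.1,"xyz": [0,16,0],"angular": [0,0,0]},
    {"grip": 0.1,"xyz": [-1,20,0],"angular": [0,0,0]},
    {"grip": 0.1,"xyz": [-1,24,0],"angular": [0,0,0]},
    {"grip": 0.1,"xyz": [-1,28,0],"angular": [0,0,0]},
    {"grip": 0.1,"xyz": [-1,32,0],"angular": [0,0,0]},
    {"grip": 0.1,"xyz": [-1,36,0],"angular": [0,0,0]},
    {"grip": 0.1,"xyz": [-1,40,0],"angular": [0,0,0]}
  ]
}}

```text
time_s: 12.75
tcp_pos: [0.4798, 0.2095, 0.1835]
ee_rot: [[0.936, -0.353, 0.0], [-0.353, -0.936, 0.0], [-0.0, -0.0, -1.0]]
wrist_force: [-0.0, -0.1, -0.1]
gripper_width: 0.274
gripper_force: 30.0
```

```bash
python3 w.py
```

```text
12.75 tip in box mm [-30.2 -20.8] z 65.9 F [-0.  -0.1 -0.1] 29.992009280249476
to corner [-0.4 29.2  0. ] to end [119.6  31.7   0. ]
```

Next the corner, then the short leg.

Call:
{"method": "move_arm", "body": {
  "series": [
    {"grip": 0.1,"xyz": [0,4,0],"angular": [0,0,0]},
    {"grip": 0.1,"xyz": [0,8,0],"angular": [0,0,0]},
    {"grip": 0.1,"xyz": [0,12,0],"angular": [0,0,0]},
    {"grip": 0.1,"xyz": [0,16,0],"angular": [0,0,0]},
    {"grip": 0.1,"xyz": [0,20,0],"angular": [0,0,0]},
    {"grip": 0.1,"xyz": [0,24,0],"angular": [0,0,0]},
    {"grip": 0.1,"xyz": [0,27,0],"angular": [0,0,0]},
    {"grip": 0.1,"xyz": [1,28,0],"angular": [0,0,0]},
    {"grip": 0.1,"xyz": [4,28,0],"angular": [0,0,0]},
    {"grip": 0.1,"xyz": [8,28,0],"angular": [0,0,0]}
  ]
}}

```text
time_s: 13.75
tcp_pos: [0.4779, 0.1808, 0.1836]
ee_rot: [[0.936, -0.353, 0.0], [-0.353, -0.936, 0.0], [0.0, -0.0, -1.0]]
wrist_force: [0.9, 0.0, -0.7]
gripper_width: 0.269
gripper_force: 30.0
```

Call:
{"method": "move_arm", "body": {
  "series": [
    {"grip": 0.1,"xyz": [4,0,0],"angular": [0,0,0]},
    {"grip": 0.1,"xyz": [8,0,0],"angular": [0,0,0]},
    {"grip": 0.1,"xyz": [12,0,0],"angular": [0,0,0]},
    {"grip": 0.1,"xyz": [16,0,0],"angular": [0,0,0]},
    {"grip": 0.1,"xyz": [20,0,0],"angular": [0,0,0]},
    {"grip": 0.1,"xyz": [24,1,0],"angular": [0,0,0]},
    {"grip": 0.1,"xyz": [28,1,0],"angular": [0,0,0]},
    {"grip": 0.1,"xyz": [32,1,0],"angular": [0,0,0]},
    {"grip": 0.1,"xyz": [36,1,0],"angular": [0,0,0]},
    {"grip": 0.1,"xyz": [40,1,0],"angular": [0,0,0]}
  ]
}}

```text
time_s: 14.75
tcp_pos: [0.5149, 0.1656, 0.1836]
ee_rot: [[0.936, -0.353, 0.0], [-0.353, -0.936, -0.0], [0.0, -0.0, -1.0]]
wrist_force: [0.2, 0.5, -1.1]
gripper_width: 0.268
gripper_force: 30.0
```

```bash
python3 w.py
```

```text
14.75 tip in box mm [ 18.7 -48.4] z 66.0 F [ 0.2  0.5 -1.1] 29.992039874196053
to corner [-48.8   0.5   0.1] to end [71.2  3.   0.1]
```

Call:
{"method": "move_arm", "body": {
  "series": [
    {"grip": 0.1,"xyz": [4,0,0],"angular": [0,0,0]},
    {"grip": 0.1,"xyz": [8,0,0],"angular": [0,0,0]},
    {"grip": 0.1,"xyz": [12,1,0],"angular": [0,0,0]},
    {"grip": 0.1,"xyz": [16,1,0],"angular": [0,0,0]},
    {"grip": 0.1,"xyz": [20,1,0],"angular": [0,0,0]},
    {"grip": 0.1,"xyz": [24,1,0],"angular": [0,0,0]},
    {"grip": 0.1,"xyz": [28,1,0],"angular": [0,0,0]},
    {"grip": 0.1,"xyz": [32,2,0],"angular": [0,0,0]},
    {"grip": 0.1,"xyz": [36,2,0],"angular": [0,0,0]},
    {"grip": 0.1,"xyz": [40,2,0],"angular": [0,0,0]}
  ]
}}

```text
time_s: 15.75
tcp_pos: [0.5516, 0.1496, 0.1835]
ee_rot: [[0.936, -0.353, -0.0], [-0.353, -0.936, 0.0], [-0.0, -0.0, -1.0]]
wrist_force: [-0.2, -0.6, -1.2]
gripper_width: 0.27
gripper_force: 30.0
```

Call:
{"method": "move_arm", "body": {
  "series": [
    {"grip": 0.1,"xyz": [4,0,0],"angular": [0,0,0]},
    {"grip": 0.1,"xyz": [8,0,0],"angular": [0,0,0]},
    {"grip": 0.1,"xyz": [12,0,0],"angular": [0,0,0]},
    {"grip": 0.1,"xyz": [16,0,0],"angular": [0,0,0]},
    {"grip": 0.1,"xyz": [20,0,0],"angular": [0,0,0]},
    {"grip": 0.1,"xyz": [24,1,0],"angular": [0,0,0]},
    {"grip": 0.1,"xyz": [28,1,0],"angular": [0,0,0]},
    {"grip": 0.1,"xyz": [30,1,0],"angular": [0,0,0]},
    {"grip": 0.1,"xyz": [30,1,0],"angular": [0,0,0]},
    {"grip": 0.1,"xyz": [30,1,0],"angular": [0,0,0]}
  ]
}}

```text
time_s: 16.75
tcp_pos: [0.579, 0.1381, 0.1835]
ee_rot: [[0.936, -0.353, -0.0], [-0.353, -0.936, -0.0], [-0.0, 0.0, -1.0]]
wrist_force: [0.6, 0.1, -1.3]
gripper_width: 0.27
gripper_force: 30.0
```

```bash
python3 w.py
```

```text
16.75 tip in box mm [ 88.4 -50. ] z 65.9 F [ 0.6  0.1 -1.3] 29.99195956159383
to corner [-118.4   -2.5   -0. ] to end [ 1.6 -0.  -0. ]
```

Swept to the end. Lifting and returning to the stand.

Call:
{"method": "move_arm", "body": {
  "series": [
    {"grip": 0.1,"xyz": [0,0,-5],"angular": [0,0,0]},
    {"grip": 0.1,"xyz": [0,0,-15],"angular": [0,0,0]},
    {"grip": 0.1,"xyz": [0,0,-35],"angular": [0,0,0]},
    {"grip": 0.1,"xyz": [0,0,-55],"angular": [0,0,0]},
    {"grip": 0.1,"xyz": [0,0,-75],"angular": [0,0,0]},
    {"grip": 0.1,"xyz": [0,0,-88],"angular": [0,0,0]},
    {"grip": 0.1,"xyz": [0,0,-94],"angular": [0,0,0]},
    {"grip": 0.1,"xyz": [3,15,-94],"angular": [0,0,0]},
    {"grip": 0.1,"xyz": [9,45,-94],"angular": [0,0,0]},
    {"grip": 0.1,"xyz": [15,80,-94],"angular": [0,0,0]}
  ]
}}

```text
time_s: 17.75
tcp_pos: [0.5639, 0.0571, 0.2762]
ee_rot: [[0.936, -0.352, -0.003], [-0.352, -0.936, -0.001], [-0.002, 0.001, -1.0]]
wrist_force: [0.5, -0.0, -0.8]
gripper_width: 0.268
gripper_force: 30.0
```

Call:
{"method": "move_arm", "body": {
  "series": [
    {"grip": 0.1,"xyz": [7,38,0],"angular": [0,0,0]},
    {"grip": 0.1,"xyz": [15,78,0],"angular": [0,0,0]},
    {"grip": 0.1,"xyz": [23,118,0],"angular": [0,0,0]},
    {"grip": 0.1,"xyz": [31,158,0],"angular": [0,0,0]},
    {"grip": 0.1,"xyz": [38,198,0],"angular": [0,0,0]},
    {"grip": 0.1,"xyz": [46,238,0],"angular": [0,0,0]},
    {"grip": 0.1,"xyz": [54,278,0],"angular": [0,0,0]},
    {"grip": 0.1,"xyz": [61,318,0],"angular": [0,0,0]},
    {"grip": 0.1,"xyz": [69,358,0],"angular": [0,0,0]},
    {"grip": 0.1,"xyz": [76,392,0],"angular": [0,0,0]}
  ]
}}

```text
time_s: 18.75
tcp_pos: [0.4957, -0.3377, 0.2763]
ee_rot: [[0.935, -0.354, -0.002], [-0.354, -0.935, 0.001], [-0.003, -0.0, -1.0]]
wrist_force: [0.6, 0.2, -0.9]
gripper_width: 0.273
gripper_force: 30.0
```

Call:
{"method": "move_arm", "body": {
  "series": [
    {"grip": 0.1,"xyz": [4,20,0],"angular": [0,0,0]},
    {"grip": 0.1,"xyz": [5,30,0],"angular": [0,0,0]},
    {"grip": 0.1,"xyz": [5,30,0],"angular": [0,0,0]},
    {"grip": 0.1,"xyz": [5,30,0],"angular": [0,0,0]},
    {"grip": 0.1,"xyz": [5,30,0],"angular": [0,0,0]}
  ]
}}

```text
time_s: 19.25
tcp_pos: [0.4918, -0.3643, 0.2776]
ee_rot: [[0.936, -0.352, -0.0], [-0.352, -0.936, 0.0], [-0.0, -0.0, -1.0]]
wrist_force: [0.0, 0.1, -0.6]
gripper_width: 0.271
gripper_force: 30.0
```

```bash
python3 - <<'E'
from h import *
from station import r
s=r.sense();print(s['time_s'],s['tcp_pos'],tool(s,[.4917,-.3654,.1276]))
E
```

```text
19.25 [ 0.4918136  -0.36432546  0.2775651 ] [  0.3   1.1 150. ]
```

Call:
{"method": "move_arm", "body": {
  "series": [
    {"grip": 0.1,"xyz": [0,1,15],"angular": [0,0,0]},
    {"grip": 0.1,"xyz": [0,1,35],"angular": [0,0,0]},
    {"grip": 0.1,"xyz": [0,1,55],"angular": [0,0,0]},
    {"grip": 0.1,"xyz": [0,1,72],"angular": [0,0,0]},
    {"grip": 0.1,"xyz": [0,1,85],"angular": [0,0,0]},
    {"grip": 0.1,"xyz": [0,1,95],"angular": [0,0,0]},
    {"grip": 0.1,"xyz": [0,1,105],"angular": [0,0,0]},
    {"grip": 0.1,"xyz": [0,1,115],"angular": [0,0,0]},
    {"grip": 0.1,"xyz": [0,1,125],"angular": [0,0,0]},
    {"grip": 0.1,"xyz": [0,1,133],"angular": [0,0,0]}
  ]
}}

```text
time_s: 20.25
tcp_pos: [0.4912, -0.3663, 0.1438]
ee_rot: [[0.936, -0.353, -0.0], [-0.353, -0.936, 0.0], [-0.0, -0.0, -1.0]]
wrist_force: [0.0, -0.1, -1.2]
gripper_width: 0.269
gripper_force: 30.0
```

Call:
{"method": "move_arm", "body": {
  "series": [
    {"grip": 0.1,"xyz": [0,0,6],"angular": [0,0,0]},
    {"grip": 0.1,"xyz": [0,0,11],"angular": [0,0,0]},
    {"grip": 0.1,"xyz": [0,0,14],"angular": [0,0,0]},
    {"grip": 0.1,"xyz": [0,0,16],"angular": [0,0,0]},
    {"grip": 0.1,"xyz": [0,0,16],"angular": [0,0,0]}
  ]
}}

```text
time_s: 20.75
tcp_pos: [0.4913, -0.3663, 0.1285]
ee_rot: [[0.936, -0.353, 0.0], [-0.353, -0.936, -0.0], [0.0, 0.0, -1.0]]
wrist_force: [-0.8, -0.5, -1.0]
gripper_width: 0.265
gripper_force: 30.0
```

No resistance, and it is at the seated height to within a millimetre. Releasing to about 0.7, then retreating.

Call:
{"method": "move_arm", "body": {
  "series": [
    {"grip": 0.3,"xyz": [0,0,0.5],"angular": [0,0,0]},
    {"grip": 0.4,"xyz": [0,0,0.5],"angular": [0,0,0]},
    {"grip": 0.5,"xyz": [0,0,0.5],"angular": [0,0,0]},
    {"grip": 0.6,"xyz": [0,0,0.5],"angular": [0,0,0]},
    {"grip": 0.7,"xyz": [0,0,0.5],"angular": [0,0,0]},
    {"grip": 0.7,"xyz": [0,0,0.5],"angular": [0,0,0]},
    {"grip": 0.7,"xyz": [0,0,0.5],"angular": [0,0,0]},
    {"grip": 0.7,"xyz": [0,0,0.5],"angular": [0,0,0]}
  ]
}}

```text
time_s: 21.55
tcp_pos: [0.4913, -0.3663, 0.1281]
ee_rot: [[0.936, -0.353, -0.0], [-0.353, -0.936, -0.0], [0.0, 0.0, -1.0]]
wrist_force: [0.1, 0.4, 1.2]
gripper_width: 0.691
gripper_force: 0.0
```

Call:
{"method": "move_arm", "body": {
  "series": [
    {"grip": 0.7,"xyz": [0,0,-5],"angular": [0,0,0]},
    {"grip": 0.7,"xyz": [0,0,-15],"angular": [0,0,0]},
    {"grip": 0.7,"xyz": [0,0,-30],"angular": [0,0,0]},
    {"grip": 0.7,"xyz": [0,0,-50],"angular": [0,0,0]},
    {"grip": 0.7,"xyz": [0,0,-70],"angular": [0,0,0]},
    {"grip": 0.7,"xyz": [0,0,-90],"angular": [0,0,0]},
    {"grip": 0.7,"xyz": [0,0,-110],"angular": [0,0,0]},
    {"grip": 0.7,"xyz": [0,0,-120],"angular": [0,0,0]},
    {"grip": 0.7,"xyz": [0,0,-120],"angular": [0,0,0]},
    {"grip": 0.7,"xyz": [0,0,-120],"angular": [0,0,0]}
  ]
}}

```text
time_s: 22.55
tcp_pos: [0.491, -0.366, 0.2476]
ee_rot: [[0.936, -0.353, -0.001], [-0.353, -0.936, 0.001], [-0.001, -0.001, -1.0]]
wrist_force: [-0.1, 0.9, 0.4]
gripper_width: 0.699
gripper_force: 0.0
```

```bash
python3 - <<'E'
from h import *
from station import r
k=r.capture('scene');s=r.sense();print(s['time_s'],s['tcp_pos'],s['gripper_width'])
cv2.imwrite('pics/af.png',crop(k,100,100,320,300,3))
E
```

```text
22.6 [ 0.49078152 -0.36595354  0.2469641 ] 0.7019121058102923
```

View pics/af.png

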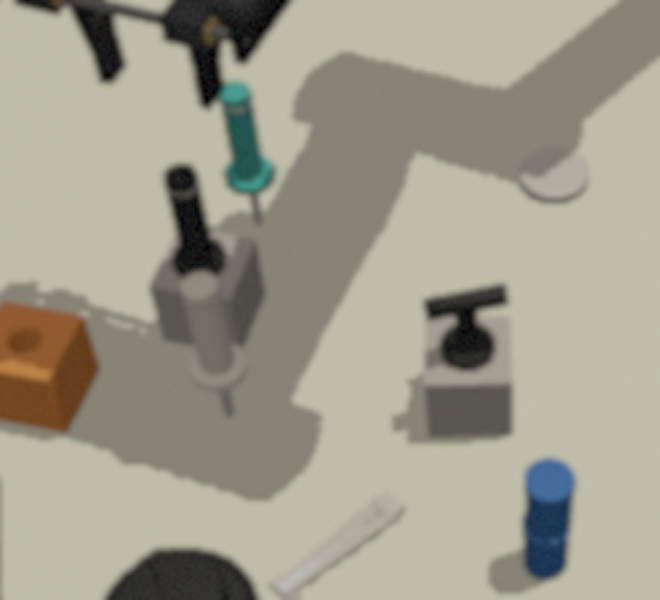

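The picture shows the probe upright and seated in its stand (handle top (180,178), collar (200,255)), the blue stack standing at (548,515) and the jaws clear.

```bash
python3 -c "
from station import r
print(r.finish_job())"
```

```text
the job is handed in; nothing more can be done
None
```

The job is handed in, verdict not shown: I swept the probe tip along the whole L-shaped seam at about 4 cm/s, roughly 6 mm above the top by arm readings, then put it back upright in its own stand and released it, with the blue canister stack still standing.

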